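# Stand the toppled finial in its holding stand and latch it

## Robot

A 7-joint arm with a two-finger parallel gripper is mounted at the origin on the work surface. World frame = base frame: x ahead of the robot, y to its left, z up, the work surface at z = 0. Lengths are in m, angles in rad, forces in N, time in s.
With the tool pointing down it reaches from about 0.35 to 0.9 m from the base axis. Payload 8.1 kg.
Tool frame: the origin (TCP) lies between the finger pads; the fingertips stand 25 mm ahead of it and the grasp point (between the pads) lies 6 mm ahead of it; z points along the fingers, y is the line along which they close (so a half turn about z gives the same grasp; the last joint's range is limited). The gripper opens to 92 mm and grips with 3 to 60 N. Pads are 19 mm wide; open, the fingers measure 130 mm over their backs; the gripper's body (75 mm by 190 mm) begins 47 mm behind the grasp point.
Start: joints at [-1.276, 0.434, 0.025, 1.573, -0.012, 1.134, -0.075], TCP at [0.242, 0.576, 0.252] pointing down, gripper open.
Joint ranges: [-2.62, 2.62], [-0.44, 2.09], [-1.27, 1.32], [0.08, 2.57], [-1.32, 4.46], [0.12, 2], [-2.74, 2.74]. Speed limits (rad/s): [2.22, 2.22, 3.01, 3.01, 3.14, 3.14, 3.14].

## Interface

Orientations are given as [roll, pitch, yaw] about the fixed x, y, z axes, in that order (R = Rz(yaw) Ry(pitch) Rx(roll)).
In Python, from cell import r gives the robot as it stands. Calls block until the motion is done:
- r.move_ptp(position, orientation): joint-space move of the TCP to a pose.
- r.move_straight(position, frame=None, max_speed=0.15): straight line of the TCP; frame=None keeps the orientation; max_speed is the mean speed in m/s.
- r.move_joints(angles): joint-space move.
- r.grip(opening, grasp_force=None): finger opening in m; grasp_force is the grip in N (None keeps the last); returns when the fingers have stopped.
- r.pause(seconds).
- r.inverse_kinematics(position, orientation): joint angles nearest the present ones, or None.
- r.get_obs(): the state.
- r.capture(name): name is "scene" or "side" or "wrist"; returns a dict with "image" (384x512x3 uint8, red, green, blue), "fov_y" (degrees; the focal length in pixels is half the picture's height over the tangent of half this angle, whatever the lens; pixels are square), "cx", "cy" (the principal point, pixels), "R" (3x3) and "t" (3): a world point X has camera coordinates R X + t. Camera axes: x right, y down, z forward; pixel columns grow to the right and rows downward; lengths in m; the calibration is good to about 2 mm. The wrist camera is an equidistant fisheye: a pixel r from the principal point sees the ray r / f radians off the axis. A picture is of the moment at which its call begins. There is no depth.
A pose or a line that the arm cannot do raises r.PlanningError and nothing moves.
- r.job_done(): hands the job in; it is judged then, once.
The state is a dict: "time": time; "q": joint angles; "dq": joint speeds; "tau": joint torques, N m; "eef_pos": TCP position; "eef_rot": TCP orientation; "force": force on the tool from outside, world axes, zero at the start; "moment": the same for the moment, N m; "gripper_width": finger opening in m; "grasp_force": force on a finger pad.
Only numpy, scipy, OpenCV 4.12 (cv2) and the standard library are available. Lean on these libraries where they do the work, as an engineer would, in place of code of your own. Each camera call takes 0.05 s, during which the arm holds its last target. There are 200 camera calls.

## Task

The finial lying toppled across the gilder's cushion belongs in the wooden holding stand. Set it upright in the stand's round recess without dropping it and let go, then swing the stand's hinged steel hasp over the finial's foot until it lies fully down in its catch. Leave the other things on the bench where they are.

Things in the scene. Friction and masses are not known exactly. Their poses are not given: they have to be found in the camera images.
- finial: Turned ornament, 139 mm tall, 0.4 kg: its axis lies level, head on the cushion, a flat of the foot on the bench. Octagonal copper foot 86 mm across flats, 93 across corners, 16 thick; cone from 48 to 26 mm diameter neck; brass head, a cylinder 52 mm in diameter from 78 to 112 mm above the underside, domed to 139. Origin: centre of the foot's underside; z runs along the axis to the head.
- finial_grip (a point): Point on the finial's axis at mid-height of the cylindrical band of its head, 95 mm from the foot's underside; same axes as the finial. The band is 52 mm in diameter and 34 mm long.
- cushion: The gilder's cushion under the finial's head: a grey padded board 170 (x) by 140 (y) mm, 17 mm thick, fixed to the bench. Origin: centre of its underside.
- stand: Holding stand: wooden plate 160 (x) by 250 (y) by 20 mm, fixed; round recess 100 mm in diameter, 8 deep, centred at x = +20 mm. On the line x = -20 mm stand two hinge cheeks at y = -85 mm (to 49 mm above the bench) and the U-shaped catch at y = +70 mm (16 mm long in y, inner width 18 mm, to 48 mm above the bench). Origin: centre of the plate's underside; z up.
- seat (a point): Centre of the recess floor, 12 mm above the bench; the centre of the finial's foot belongs here. Same axes as the stand.
- catch (a point): Bottom of the catch's slot, centre, 29 mm above the bench.
- hasp (a joint): Flat steel bar 200 mm long, 12 wide, 8 thick, on a level hinge along the stand's x. 0 = closed, level in its catch, pointing to the stand's +y; pi/2 = upright; starts at 1.65 to 2.0, leaning away from the recess. Stiff hinge (0.25 N m): it stays where left. Closed, its centreline is 40 mm to -x of the finial's axis, its underside 2 mm over the seated foot; an unseated foot blocks it.
- hasp_hinge (a point): The hinge axis of the hasp, 34 mm above the bench, in the middle of the bar's width.
- hasp_tip (a point): Middle of the hasp's end paddle (24 mm wide, 34 mm long), on the face that is upper when closed and outer when open; 183 mm from the hinge, 17 mm short of the bar's end. Closed, it lies 20 mm beyond the catch, over the plate's end, 38 mm above the bench.
- finished_finial: Bystander: a second finial of the same make, already standing upright on the bench beyond the work. Leave it. Origin: centre of the foot's underside.
- size_jar: Bystander: closed jar, 60 mm in diameter, 75 mm tall. Origin: centre of its underside.
- water_cup: Bystander: white cup, 70 mm in diameter, 70 mm tall. Origin: centre of its underside.
Mind the look-alikes: they are no part of the job. What is shaped like the finial but black or red is not meant.

How it is judged:
By the outcome, as a careful person would: the job done as asked, in the order asked, and still so for the second after the job is handed in, with the robot touching nothing.
It also fails if it takes over 64 s, if anything falls off the work surface, if the arm or the gripper's body presses on something with over 40 N, if the wrist force passes 120 N, or if a joint passes its speed limit or range.

## Working session

There is one attempt and no reset: what is moved stays moved. The work goes in short steps, each a Python script; the robot and the scene stay as the last script left them, time stands still between calls to the robot, and variables do not carry over. Pictures are saved under pics/ and viewed, at most 10 in all, crops included, and the job is handed in when it is done.

```bash
mkdir -p pics; ls
cat > h.py <<'E'
from cell import r
import numpy as np, cv2
def cap(n,f):
    c=r.capture(n); cv2.imwrite(f'pics/{f}.png',c['image'][:,:,::-1]); np.savez(f'pics/{f}.npz',**c,name=n); return c
def ray(c,u,v):
    R=np.array(c['R']);t=np.array(c['t']);f=192/np.tan(np.radians(float(c['fov_y']))/2)
    x,y=u-float(c['cx']),v-float(c['cy'])
    if str(c.get('name','')) =='wrist' :
        rr=np.hypot(x,y);th=rr/f;d=np.array([np.sin(th)*x/max(rr,1e-9),np.sin(th)*y/max(rr,1e-9),np.cos(th)])
    else: d=np.array([x/f,y/f,1])
    return -R.T@t, R.T@d
def onz(c,u,v,z):
    o,d=ray(c,u,v);return o+d*(z-o[2])/d[2]
def tri(c1,p1,c2,p2):
    o1,d1=ray(c1,*p1);o2,d2=ray(c2,*p2)
    s=np.linalg.lstsq(np.c_[d1,-d2],o2-o1,rcond=None)[0]
    a,b=o1+s[0]*d1,o2+s[1]*d2
    return (a+b)/2,np.linalg.norm(a-b)
def proj(c,X):
    p=np.array(c['R'])@X+np.array(c['t']);f=192/np.tan(np.radians(float(c['fov_y']))/2)
    return p[:2]/p[2]*f+[float(c['cx']),float(c['cy'])]
def ld(f): return dict(np.load(f'pics/{f}.npz'))
E
python3 - <<'E'
from h import *
a=cap('scene','s0')['image'];b=cap('side','d0')['image'];w=cap('wrist','w0')['image']
for n in('s0','d0','w0'):
    c=ld(n);print(n,c['fov_y'],c['cx'],c['cy'],(-c['R'].T@c['t']).round(3),c['R'][2].round(2))
print(r.get_obs())
E
```

```text
pics
s0 48.10322303028075 257.5444707964867 192.09887387518913 [ 1.173 -0.085  0.867] [-0.57  0.14 -0.81]
d0 46.74827230606369 254.89857941104057 191.5988909313184 [ 0.262 -0.732  0.896] [ 0.3   0.67 -0.68]
w0 65.70646984690485 255.1944300953568 193.6738194772604 [0.168 0.607 0.384] [ 0.27 -0.11 -0.96]
{'time': 0.15, 'q': array([-1.27559491,  0.43508066,  0.02500446,  1.57387442, -0.01160442,
        1.13404302, -0.07511517]), 'dq': array([-3.76457882e-04, -3.07125141e-03,  5.75829938e-04, -2.82492716e-03,
        2.86641002e-04,  8.10138838e-04,  5.25377662e-05]), 'tau': array([ 1.39361506e-03, -6.68260932e+01,  9.85780433e-01, -3.14690995e+01,
       -6.04920834e-02,  3.94143141e-02,  1.55354401e-04]), 'eef_pos': array([0.24203396, 0.5758337 , 0.25111988]), 'eef_rot': array([-3.14033844e+00,  1.23663609e-04,  2.74367826e+00]), 'force': array([0.23793966, 0.30586985, 0.09284011]), 'moment': array([0.00396786, 0.04183544, 0.01527979]), 'grasp_force': 0.0, 'gripper_width': 0.09155442073395374}
```

```bash
python3 -c "
import cv2
for n in('s0','d0'): cv2.imwrite(f'pics/{n}b.png',cv2.resize(cv2.imread(f'pics/{n}.png'),(800,600),interpolation=cv2.INTER_CUBIC))"
```

```text
(no output)
```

View pics/s0b.png

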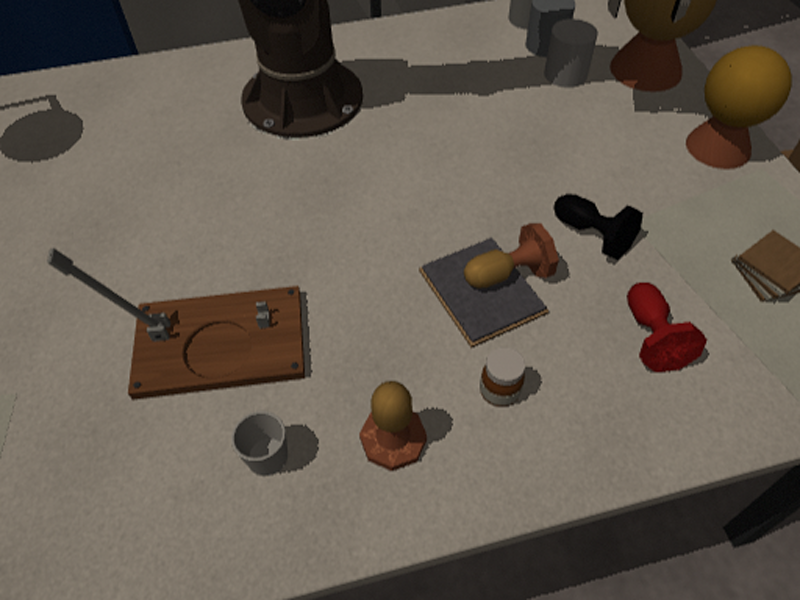

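View pics/d0b.png

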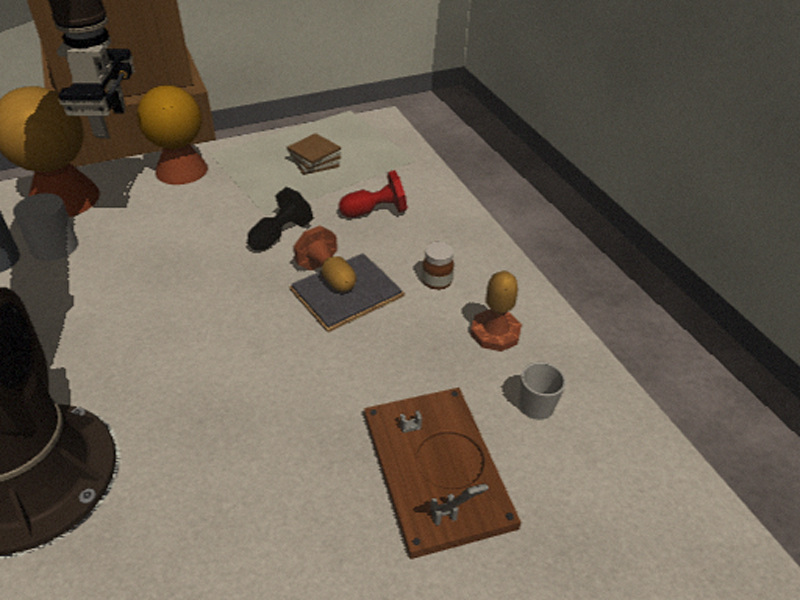

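Candidates in scene (800x600 view):
- The copper and brass piece on the grey cushion, (490,268), foot (538,250). This is the target.
- The upright finished_finial (392,420).
- The black one (600,222).
- The red one (665,330).
- Two large ornaments at the back (745,95) and (650,40).

In side the target is at (325,260). I'll check it in a close crop and read the stand points there too.

Run:
```python
import cv2,numpy as np
s=cv2.imread('pics/s0.png');d=cv2.imread('pics/d0.png')
def cr(i,x,y,w,h,k): return np.clip(cv2.resize(i[y:y+h,x:x+w],None,fx=k,fy=k,interpolation=cv2.INTER_CUBIC)*1.6,0,255).astype(np.uint8)
# each 400x300 : 100x75 @4 ; stand 200x150@2
a=cr(s,265,140,100,75,4);b=cr(d,175,140,100,75,4);c=cr(s,25,150,184,138,2.174)[:300,:400];e=cr(d,215,240,134,120,2.985)[:300,:400]
c=cv2.resize(c,(400,300));e=cv2.resize(cr(d,200,236,160,120,2.5),(400,300))
cv2.imwrite('pics/m.png',np.vstack([np.hstack([a,b]),np.hstack([c,e])]))
```

```text
(no output)
```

View pics/m.png

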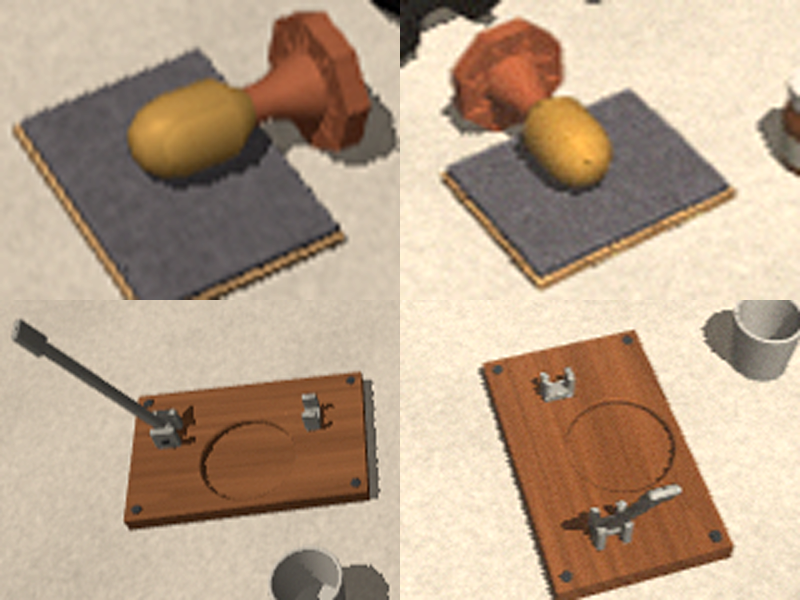

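The crop shows the copper and brass finial on the cushion, so the choice is right. Its foot centre is at about (321,81) in the top-left panel and (508,73) in the top-right. The stand's screws and corners are clear in both lower panels.

```bash
cat > meas.py <<'E'
from h import *
s=ld('s0');d=ld('d0')
S=lambda p:((p[0])/4+265-.4,(p[1])/4+140-.4)
D=lambda p:((p[0]-400)/4+175-.4,(p[1])/4+140-.4)
C=lambda p:(p[0]/2.174+25-.3,(p[1]-300)/2.174+150-.3)
E=lambda p:((p[0]-400)/2.5+200-.3,(p[1]-300)/2.5+236-.3)
foot=tri(s,S((321,81)),d,D((508,73)))
def brass(c,x,y,w,h):
    hsv=cv2.cvtColor(np.ascontiguousarray(c['image'][y:y+h,x:x+w]),cv2.COLOR_RGB2HSV)
    m=cv2.inRange(hsv,(14,110,40),(28,255,255));n,l,st,ce=cv2.connectedComponentsWithStats(m)
    i=1+np.argmax(st[1:,4]);return (ce[i]+[x,y]),st[i]
hs,a=brass(s,290,155,45,33);hd,b=brass(d,200,160,32,30);print(hs,a,hd,b)
head=tri(s,hs,d,hd);print('foot',foot,'head',head)
print('foot onz',onz(s,*S((321,81)),.043),onz(d,*D((508,73)),.043));print('head onz',onz(s,*hs,.043),onz(d,*hd,.043))
v=head[0]-foot[0];print('len',np.linalg.norm(v),'yaw',np.degrees(np.arctan2(v[1],v[0])))
sc=[(148,402),(351,380),(355,483),(137,509)]; dc=[(566,577),(497,370),(628,341),(714,536)]
P=np.array([(onz(s,*C(p),.02)+onz(d,*E(q),.02))/2 for p,q in zip(sc,dc)])
print('screws',P.round(4)); print([np.linalg.norm(onz(s,*C(p),.02)-onz(d,*E(q),.02)).round(4) for p,q in zip(sc,dc)])
cen=P.mean(0);x=(P[2]+P[3]-P[0]-P[1])[:2];y=(P[1]+P[2]-P[0]-P[3])[:2]
ax=np.arctan2(x[1],x[0]);ay=np.arctan2(y[1],y[0])-np.pi/2;print('stand',cen,np.degrees(ax),np.degrees(ay),np.linalg.norm(x)/2,np.linalg.norm(y)/2)
tip=tri(s,C((31,338)),d,E((667,493)));print('hasp tip',tip)
E
python3 meas.py
```

```text
[312.41186736 171.68062827] [  7   5  32  24 573] [216.41256831 174.72131148] [  6   4  22  23 366]
foot (array([0.54503371, 0.29655147, 0.04399333]), np.float64(0.0012438791659406252)) head (array([0.5602021 , 0.20563106, 0.04423989]), np.float64(0.0010825884122504848))
foot onz [0.54484784 0.2964307  0.043     ] [0.54522189 0.29862458 0.043     ]
head onz [0.55976299 0.20559359 0.043     ] [0.56049679 0.20770698 0.043     ]
len 0.09217733668464964 yaw -80.52848945708723
screws [[ 0.4781 -0.3266  0.02  ]
 [ 0.506  -0.1021  0.02  ]
 [ 0.6417 -0.1191  0.02  ]
 [ 0.6137 -0.342   0.02  ]]
[np.float64(0.003), np.float64(0.0009), np.float64(0.0014), np.float64(0.0023)]
stand [ 0.55989603 -0.22246028  0.02      ] -6.822526846788671 -7.1222297115412125 0.13663069082748588 0.22545409746940404
hasp tip (array([ 0.52517902, -0.3791386 ,  0.20314245]), np.float64(0.0032353277377235195))
```

```bash
cat > geo.py <<'E'
from h import *
from scipy.spatial.transform import Rotation as Ro
A=np.radians(-80.5);a=np.array([np.cos(A),np.sin(A),0]);up=np.array([0,0,1.])
G=np.array([.559,.213,.043])
yaw=np.radians(-7);ex=np.array([np.cos(yaw),np.sin(yaw),0]);ey=np.array([-np.sin(yaw),np.cos(yaw),0])
C0=np.array([.5599,-.2225,0]);seat=C0+.02*ex+[0,0,.012];hinge=C0-.02*ex-.085*ey+[0,0,.034]
def rot(z,x): return np.c_[x,np.cross(z,x),z]
def rg(phi,s):
    z=-np.sin(phi)*a-np.cos(phi)*up;return rot(z,s*(np.cos(phi)*a-np.sin(phi)*up))
def rp(phi,s,psi):
    h=np.array([np.cos(psi),np.sin(psi),0]);z=h*np.cos(phi)-up*np.sin(phi);return rot(z,s*(np.cos(phi)*up+np.sin(phi)*h))
def rpy(R): return list(Ro.from_matrix(R).as_euler('xyz'))
def tcp(g,R): return np.array(g)-.006*R[:,2]
def ik(g,R): return r.inverse_kinematics(list(tcp(g,R)),rpy(R))
E
python3 - <<'E'
from geo import *
for s in(1,-1):
  for ph in(20,30,40,50,60):
    p=np.radians(ph);R=rg(p,s);q=[ik(G+[0,0,z],R) for z in(0,.2)]
    print(s,ph,[None if k is None else np.round(k,2) for k in q])
    for ps in(-100,-75,-50,-25,0):
        R=rp(p,s,np.radians(ps));q=[ik(seat+[0,0,.095+z],R) for z in(0,.15)]
        if all(k is not None for k in q): print('   place',ps,np.round(q[0],2),np.round(q[1],2))
E
```

```text
1 20 [array([-0.93,  0.98,  1.14,  1.93, -1.31,  1.31, -2.16]), array([-0.98,  0.61,  1.16,  1.76, -0.92,  1.37, -2.53])]
   place -100 [-0.23  0.93 -0.02  1.74  1.06  1.45  2.  ] [-0.16  0.71 -0.12  1.71  1.08  1.62  2.19]
   place -75 [-0.29  0.84 -0.01  2.1   1.47  1.24  1.79] [-0.19  0.55 -0.14  2.07  1.39  1.36  2.1 ]
   place -50 [-0.25  0.82  0.04  2.43  2.08  1.25  1.46] [-0.13  0.42 -0.11  2.39  1.91  1.13  1.93]
   place 0 [ 1.38  1.18 -1.08  2.44  3.26  0.91  2.64] [ 1.4   0.63 -1.07  2.41  3.39  0.66  2.03]
1 30 [array([-0.65,  0.82,  0.76,  1.92, -1.24,  1.17, -2.13]), array([-0.87,  0.66,  1.15,  1.78, -1.07,  1.5 , -2.38])]
   place -100 [-0.2   0.83 -0.    1.76  0.99  1.31  2.09] [-0.15  0.62 -0.07  1.7   0.97  1.49  2.3 ]
   place -75 [-0.24  0.73  0.    2.1   1.41  1.07  1.93] [-0.16  0.46 -0.1   2.03  1.27  1.19  2.28]
   place -50 [-0.17  0.67  0.02  2.39  2.07  1.    1.64] [-0.1   0.31 -0.07  2.31  1.75  0.88  2.18]
   place -25 [ 0.15  0.67 -0.01  2.55  2.86  1.12  1.55] [0.04 0.22 0.11 2.46 2.73 0.61 1.75]
   place 0 [ 1.32  0.98 -1.08  2.4   3.03  0.73  2.58] 
[... 4248 characters left out ...]
0.86  2.23  2.46  0.24 -0.36] [ 1.14  0.3  -0.83  2.09 -0.19  0.2   2.15]
-1 60 [array([ 0.18,  0.93, -0.19,  1.8 , -1.05,  1.07,  1.06]), array([-0.13,  0.62,  0.27,  1.79, -1.14,  1.45,  0.89])]
   place -100 [-0.45  0.71  0.69  1.83  0.14  0.77 -0.16] [-0.52  0.53  0.79  1.7   0.18  1.05 -0.07]
   place -75 [-0.47  0.61  0.67  2.02  0.29  0.46  0.09] [-0.57  0.39  0.77  1.88  0.3   0.78  0.21]
   place -50 [-0.33  0.5   0.55  2.16  0.57  0.18  0.27] [-0.53  0.27  0.76  2.02  0.29  0.54  0.65]
   place -25 [ 0.35  0.43 -0.16  2.18  1.46  0.17 -0.06] [-0.22  0.19  0.52  2.07 -0.02  0.4   1.42]
   place 0 [ 1.07  0.62 -0.92  2.1   1.26  0.31  0.79] [ 0.82  0.26 -0.52  1.97 -0.11  0.45  2.01]
```

```bash
python3 - <<'E'
from geo import *
P=np.radians(40);R0=rg(P,-1);side=R0[:,1]
# rotate a->up about k=a x up
k=np.cross(a,up);F=G-.095*a-[0,0,.043]
way=[]
for th in np.radians([15,30,45,60,75,90]):
    Q=Ro.from_rotvec(k*th).as_matrix();way.append((F+Q@(G-F)+[0,0,.006+.02*th],Q@R0))
print([None if ik(g,R) is None else np.round(ik(g,R),2) for g,R in way])
r.move_ptp(list(tcp(G-.12*R0[:,2],R0)),rpy(R0))
cap('wrist','w1')
r.move_straight(list(tcp(G,R0)),max_speed=.12)
o=r.get_obs();print(o['time'],o['eef_pos'],tcp(G,R0),o['force'])
r.grip(0.03,50);o=r.get_obs();print(o['time'],o['gripper_width'],o['grasp_force'],o['force'])
cap('side','d1');cap('scene','s1')
E
python3 -c "
import cv2,numpy as np
w=cv2.imread('pics/w1.png');s=cv2.imread('pics/s1.png')
cv2.imwrite('pics/m1.png',np.hstack([cv2.resize(w,(400,300)),cv2.resize(s[110:230,230:390],(400,300))]))"
```

```text
[array([-0.3 ,  0.61,  0.1 ,  1.87, -0.73,  0.79,  0.51]), array([-0.6 ,  0.55,  0.28,  1.83, -0.45,  0.79,  0.12]), array([-0.82,  0.57,  0.35,  1.74, -0.13,  0.89, -0.28]), array([-1.01,  0.66,  0.41,  1.62,  0.07,  1.07, -0.53]), array([-1.13,  0.79,  0.45,  1.48,  0.19,  1.28, -0.67]), array([-1.21,  0.96,  0.47,  1.32,  0.28,  1.5 , -0.75])]
3.3667 [0.56029721 0.20849847 0.04807018] [0.55963654 0.20919617 0.04759627] [-0.01717922  0.06632301  0.05085962]
4.0917 0.0509864068485691 49.980140144839424 [-0.56724636 -1.57273132  1.52182341]
```

View pics/m1.png

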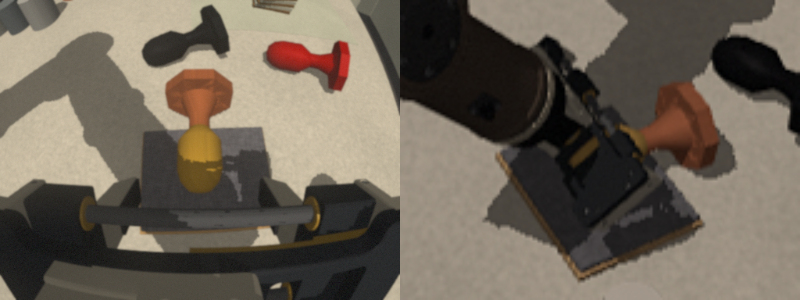

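The wrist view shows the finial lined up between the fingers, head at (200,160). After closing, the grip holds the band at 51 mm. I'll tip it upright by its foot edge next.

```bash
python3 - <<'E'
from geo import *
P=np.radians(40);R0=rg(P,-1)
k=np.cross(a,up);F=G-.095*a-[0,0,.043]
for th in np.radians([15,30,45,60,75,90]):
    Q=Ro.from_rotvec(k*th).as_matrix();g=F+Q@(G-F)+[0,0,.006+.02*th];R=Q@R0
    r.move_straight(list(tcp(g,R)),rpy(R),max_speed=.06)
    print(np.degrees(th),r.get_obs()['force'].round(1),r.get_obs()['gripper_width'])
r.move_straight(list(tcp(g+[0,0,.15],R)),max_speed=.15)
o=r.get_obs();print(o['time'],g,o['force'],o['moment'],np.round(o['q'],2))
cap('side','d2');cap('scene','s2')
R=rp(P,-1,np.radians(-75));q=ik(seat+[0,0,.095+.15],R);print(np.round(q,2))
E
python3 -c "
import cv2,numpy as np
w=cv2.imread('pics/d2.png');s=cv2.imread('pics/s2.png')
cv2.imwrite('pics/m2.png',np.hstack([w[40:240,120:320],s[50:250,230:430]]).repeat(2,0).repeat(2,1))"
```

```text
14.999999999999998 [-0.1  0.3 -5. ] 0.05110931750515485
29.999999999999996 [-0.1 -0.4 -4.9] 0.05129005043694609
45.0 [-1.  -0.8 -5.3] 0.05087593932432984
59.99999999999999 [ 0.3 -0.6 -5.5] 0.05100029953448584
75.0 [ 0.6  0.  -4.4] 0.05117962737136946
90.0 [ 0.5  0.3 -4.8] 0.05127919228441941
9.3917 [0.53622343 0.34910741 0.13241593] [-0.20001836 -0.09599204 -5.81056644] [ 1.61923339  0.33690062 -0.00310056] [-1.41  0.96  1.01  1.24  0.03  1.63 -0.35]
[-0.95  0.64  1.16  2.04  0.47  0.56 -0.07]
```

View pics/m2.png

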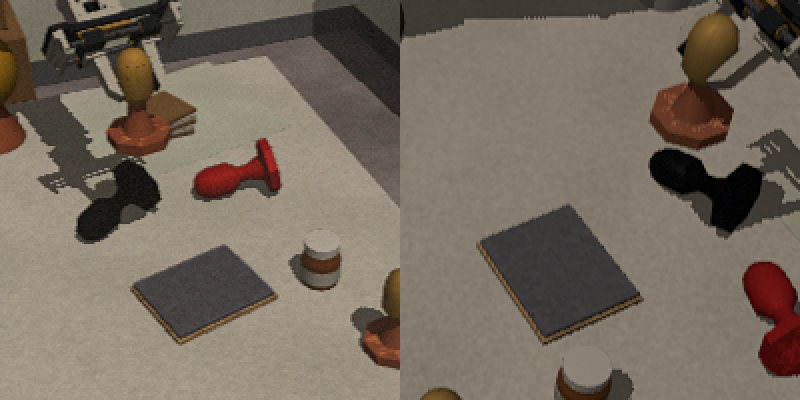

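The finial is held upright, head up. In the side panel its head is at (136,75) and foot at (140,134); in the scene panel, (710,45) and (691,114). I'll check the tilt and height numerically.

Run:
```python
from geo import *
s=ld('s2');d=ld('d2')
foot=tri(s,(291.5/2+230,114/2+50),d,(139.5/2+120,134/2+40))
def cm(c,x,y,w,h,lo,hi):
    hsv=cv2.cvtColor(np.ascontiguousarray(c['image'][y:y+h,x:x+w]),cv2.COLOR_RGB2HSV)
    m=cv2.inRange(hsv,lo,hi);n,l,st,ce=cv2.connectedComponentsWithStats(m)
    i=1+np.argmax(st[1:,4]);return ce[i]+[x,y],st[i]
b=((14,100,40),(28,255,255))
hs,A1=cm(s,365,52,40,45,*b);hd,A2=cm(d,174,60,32,35,*b);print(A1,A2)
head=tri(s,hs,d,hd);print(foot,head)
v=head[0]-foot[0];print(v,np.degrees(np.arctan2(v[:2],v[2])),'foot centre z exp .195; grip',r.get_obs()['eef_pos'])
for n,c,P in(('s',s,foot[0]),('d',d,foot[0])): print(n,proj(c,P))
```

```text
[  6   4  28  38 702] [  3   3  29  32 532]
(array([0.53564841, 0.34828826, 0.19740078]), np.float64(0.0023000184815381787)) (array([0.53858868, 0.34251978, 0.29057991]), np.float64(0.00886396264191674))
[ 0.00294026 -0.00576848  0.09317913] [ 1.80736613 -3.54251232] foot centre z exp .195; grip [0.53505689 0.35366955 0.28505518]
s [375.48076383 107.46219511]
d [189.51245836 106.66484653]
```

```bash
python3 - <<'E'
from geo import *
P=np.radians(40);R=rp(P,-1,np.radians(-75))
r.move_ptp(list(tcp(seat+[0,0,.095+.17],R)),rpy(R));print(np.round(r.get_obs()['q'],2))
r.move_straight(list(tcp(seat+[0,0,.095+.03],R)),max_speed=.12)
o=r.get_obs();print(o['time'],o['eef_pos'],tcp(seat+[0,0,.125],R),o['force'],o['gripper_width'],np.round(o['q'],2))
cap('side','d3');cap('scene','s3')
E
python3 -c "
import cv2,numpy as np
w=cv2.imread('pics/d3.png');s=cv2.imread('pics/s3.png')
f=lambda i:np.clip(cv2.resize(i,(400,400),interpolation=cv2.INTER_CUBIC)*1.5,0,255).astype(np.uint8)
cv2.imwrite('pics/m3.png',np.hstack([f(w[210:360,210:360]),f(s[130:280,70:220])]))"
```

```text
[-0.96  0.61  1.18  2.02  0.48  0.6  -0.05]
12.875 [ 0.57890071 -0.22059687  0.14152408] [ 0.57856132 -0.22049773  0.14085673] [-0.39671404  0.17731597 -5.40520808] 0.050767197323285856 [-0.86  0.87  1.06  2.12  0.41  0.32 -0.2 ]
```

View pics/m3.png

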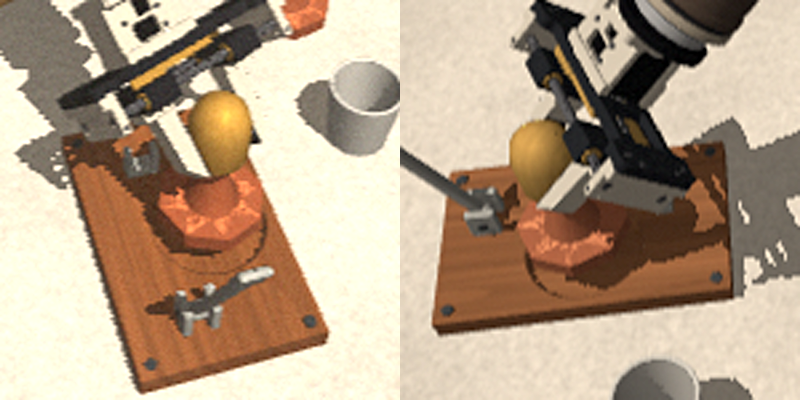

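Run:
```python
from geo import *
s=ld('s3');d=ld('d3');th=np.linspace(0,2*np.pi,200)
def ext(c,ctr,rad,f): 
    p=np.array([f(proj(c,ctr+[rad*np.cos(t),rad*np.sin(t),0])) for t in th]);return np.r_[p.min(0),p.max(0)].round(1)
rim=seat+[0,0,.008]
print('rim scene',ext(s,rim,.05,lambda p:((p[0]+.3-25)*2.174,(p[1]+.3-150)*2.174+300)),'seen L201 T420 B499')
print('rim side',ext(d,rim,.05,lambda p:((p[0]+.3-200)*2.5+400,(p[1]+.3-236)*2.5+300)),'seen L565 R674 T401 B490')
fb=seat+[0,0,.03]
k=8/3
for nm,c,f,seen in(('side',d,lambda p:((p[0]+.3-210)*k,(p[1]+.3-210)*k),'L158 R268 B252'),('scene',s,lambda p:((p[0]+.3-70)*k+400,(p[1]+.3-130)*k),'L518 R634 B270')):
    print(nm,ext(c,fb,.0455,f),ext(c,fb+[0,0,.016],.0455,f),seen)
```

```text
rim scene [201.5 418.5 295.7 497.5] seen L201 T420 B499
rim side [566.  399.7 673.8 491.4] seen L565 R674 T401 B490
side [156.5 165.  262.7 254.3] [157.3 153.9 264.5 243.5] L158 R268 B252
scene [525.5 188.7 632.6 277.7] [520.3 178.2 628.8 267.7] L518 R634 B270
```

The recess estimate agrees with the pictures to about 1 mm, and the foot is centred within about 2 mm against 3.5 mm of clearance. I'll lower it until it makes contact.

```bash
python3 - <<'E'
from geo import *
P=np.radians(40);R=rp(P,-1,np.radians(-75))
f0=r.get_obs()['force']
for z in [.015,.008,.005,.003,.0015,0,-.0015,-.003,-.0045,-.006]:
    r.move_straight(list(tcp(seat+[0,0,.095+z],R)),max_speed=.03);o=r.get_obs();df=o['force']-f0
    print(z,df.round(1),o['eef_pos'][2].round(4),(o['moment']).round(2))
    if df[2]>4: break
cap('side','d4');cap('scene','s4');print(o['time'])
E
python3 -c "
import cv2,numpy as np
w=cv2.imread('pics/d4.png');s=cv2.imread('pics/s4.png')
f=lambda i:np.clip(cv2.resize(i,(400,400),interpolation=cv2.INTER_CUBIC)*1.5,0,255).astype(np.uint8)
cv2.imwrite('pics/m4.png',np.hstack([f(w[240:340,240:340]),f(s[160:260,90:190])]))"
```

```text
0.015 [-0.6  0.5 -0.2] 0.1258 [ 1.56  0.44 -0.  ]
0.008 [-0.3  1.9 -0.8] 0.1187 [1.64 0.45 0.02]
0.005 [-0.5  1.9 -0.5] 0.1157 [ 1.62  0.49 -0.02]
0.003 [-0.6  1.4 -0.3] 0.1138 [ 1.58  0.47 -0.05]
0.0015 [ 0.1  1.1 -1.3] 0.1123 [1.62 0.52 0.  ]
0 [-0.6  1.4 -0.4] 0.1107 [ 1.59  0.48 -0.03]
-0.0015 [-0.9  1.3 -0.5] 0.1093 [ 1.57  0.44 -0.04]
-0.003 [-2.1  1.7  4.8] 0.1083 [ 0.8   0.23 -0.05]
15.5083
```

View pics/m4.png

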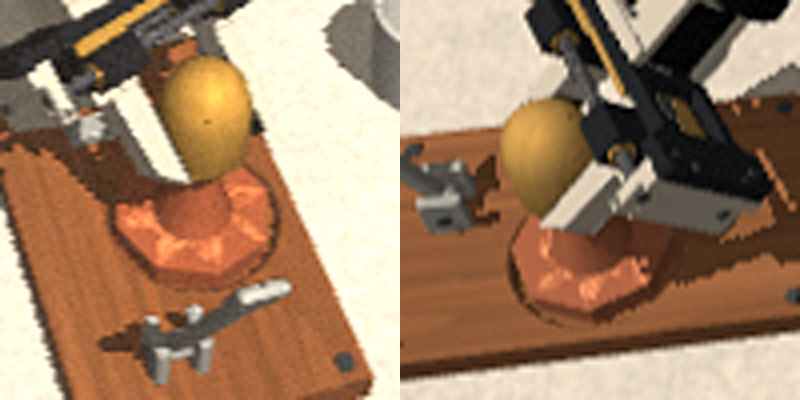

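Contact came at the expected height, and both views show the foot inside the recess (left panel (195,230), right panel (595,265)). I'll let go, back off, and check reach for the hasp path.

```bash
cat > hp.py <<'E'
from geo import *
def RD(s): return rot(-up,np.cross(s*ex,-up))   # y=z x x ; tool y = s*ex
def T(y,z,s): # stand-y of tip relative to hinge, height above bench -> tcp
    return hinge*[1,1,0]+y*ey+[0,0,z+.025]
def arc(th,dn=0):
    rr=.183-.022*th/(np.pi/2);c=rr*np.array([np.cos(th),np.sin(th)])+(.004-dn)*np.array([-np.sin(th),np.cos(th)])
    return c[0]-.0095*np.sin(th),c[1]+.034
E
python3 - <<'E'
from hp import *
P=np.radians(40);R=rp(P,-1,np.radians(-75))
print(R[:,1], RD(1)[:,1],ex)
r.grip(.092);o=r.get_obs();print(o['gripper_width'],o['force'])
g=seat+[0,0,.092]
r.move_straight(list(tcp(g-.10*R[:,2],R)),max_speed=.1)
r.move_straight(list(tcp(g-.10*R[:,2]+[0,0,.2],R)),max_speed=.2)
cap('side','d5');cap('scene','s5');print(r.get_obs()['time'],r.get_obs()['q'].round(2))
for s in(1,-1):
    for y,z in[(-.122,.36),(-.122,.195)]+[arc(t) for t in np.radians([90,60,30,0])]:
        q=r.inverse_kinematics(list(T(y,z,s)),rpy(RD(s)));print(s,np.round((y,z),3),None if q is None else np.round(q,2))
E
python3 -c "
import cv2,numpy as np
w=cv2.imread('pics/d5.png');s=cv2.imread('pics/s5.png')
f=lambda i:np.clip(cv2.resize(i,(400,400),interpolation=cv2.INTER_CUBIC)*1.5,0,255).astype(np.uint8)
cv2.imwrite('pics/m5.png',np.hstack([f(w[225:345,225:345]),f(s[150:270,80:200])]))"
```

```text
[9.65925826e-01 2.58819045e-01 1.38777878e-17] [ 0.99254615 -0.12186934  0.        ] [ 0.99254615 -0.12186934  0.        ]
0.09212203620300131 [0.35736384 0.09333782 0.41911159]
18.8333 [-1.22  0.45  1.27  1.93  0.54  0.91 -0.08]
1 [-0.122  0.36 ] [-0.02  0.68  1.27  1.29 -0.65  1.61  1.02]
1 [-0.122  0.195] [ 0.03  0.71  1.02  1.55 -0.63  1.24  1.03]
1 [-0.013  0.195] [-0.2   0.64  1.07  1.69 -0.6   1.18  0.9 ]
1 [0.072 0.182] [-0.26  0.52  0.86  1.77 -0.45  1.06  0.64]
1 [0.145 0.125] [-0.29  0.52  0.69  1.87 -0.41  0.9   0.47]
1 [0.183 0.038] [-0.23  0.61  0.5   1.94 -0.44  0.7   0.42]
-1 [-0.122  0.36 ] [ 0.01  0.63  1.15  1.29 -0.57  1.57 -2.18]
-1 [-0.122  0.195] [-0.02  0.77  1.15  1.55 -0.72  1.29 -2.03]
-1 [-0.013  0.195] [-0.23  0.68  1.15  1.69 -0.66  1.21 -2.18]
-1 [0.072 0.182] [-0.4   0.65  1.16  1.78 -0.65  1.15 -2.3 ]
-1 [0.145 0.125] [-0.53  0.71  1.15  1.89 -0.75  1.06 -2.33]
-1 [0.183 0.038] [-0.57  0.88  1.14  1.97 -0.98  1.   -2.21]
```

View pics/m5.png

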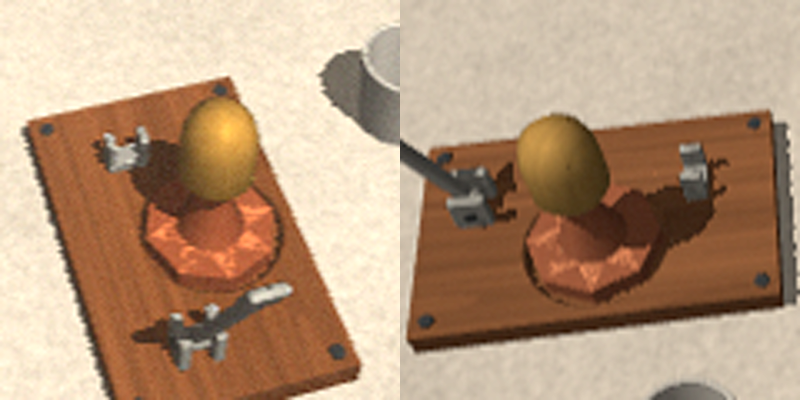

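The finial stands upright in the recess and is released (left panel (212,230), right panel (595,235)). The hasp is still open. Next I'll swing it closed with the closed fingertips.

```bash
python3 - <<'E'
from hp import *
s=1;o=rpy(RD(s))
r.grip(0.0,20)
r.move_ptp(list(T(-.127,.36,s)),o)
r.move_straight(list(T(-.127,.195,s)),o,max_speed=.15)
f0=r.get_obs()['force'];print(r.get_obs()['time'],r.get_obs()['gripper_width'],r.get_obs()['q'].round(2))
def go(y,z,v):
    r.move_straight(list(T(y,z,s)),o,max_speed=v);ob=r.get_obs();df=ob['force']-f0
    print(np.round((y,z),3),df.round(1),ob['time']);return np.linalg.norm(df)
go(-.07,.195,.08)
go(*arc(np.pi/2),.08)
for t in (75,60,50,40):
    if go(*arc(np.radians(t)),.08)>15: break
cap('side','d6');cap('scene','s6')
E
python3 -c "
import cv2,numpy as np
w=cv2.imread('pics/d6.png');s=cv2.imread('pics/s6.png')
f=lambda i:np.clip(cv2.resize(i,(400,400),interpolation=cv2.INTER_CUBIC)*1.5,0,255).astype(np.uint8)
cv2.imwrite('pics/m6.png',np.hstack([f(w[200:360,200:360]),f(s[110:270,60:220])]))"
```

```text
23.0833 0.00037504389175449233 [ 0.02  0.74  1.07  1.54 -0.67  1.26  1.07]
[-0.07   0.195] [ 1.4  0.6 -0.9] 23.9417
[-0.013  0.195] [ 0.3  0.5 -1.1] 24.8
[0.03  0.194] [ 0.3  0.5 -0.6] 25.4917
[0.072 0.182] [ 0.4 -0.8 -0.6] 26.2
[0.099 0.167] [ 1.1 -0.7 -0.8] 26.7333
[0.124 0.148] [-0.1 -0.3 -0.6] 27.275
```

View pics/m6.png

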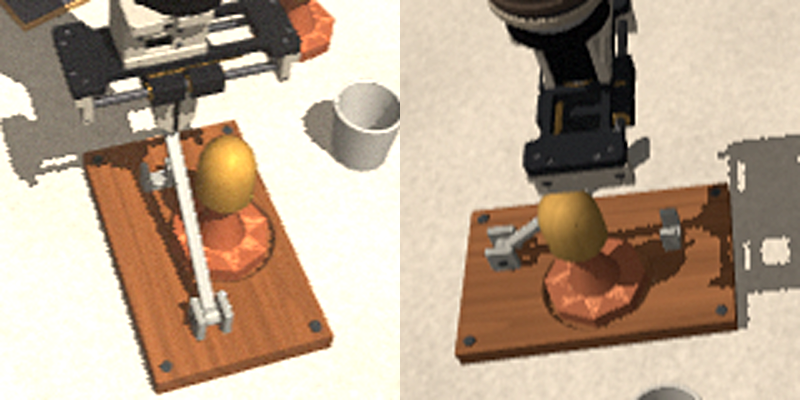

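The hasp is following the fingers at about 40°, with the bar clear of the head (left panel, bar from (210,310) to (178,140)). I'll continue down.

```bash
python3 - <<'E'
from hp import *
s=1;o=rpy(RD(s));f0=r.get_obs()['force']
def go(y,z,v):
    r.move_straight(list(T(y,z,s)),o,max_speed=v);ob=r.get_obs();df=ob['force']-f0
    print(np.round((y,z),3),df.round(1),(ob['eef_pos'][2]-.025).round(4),ob['time']);return np.linalg.norm(df)
for t in (30,20,12,6,3):
    if go(*arc(np.radians(t)),.06)>20: break
for dz in (0,.002,.004,.006,.008):
    if go(.183,.038-dz,.03)>12: break
r.move_straight(list(T(.187,.25,s)),o,max_speed=.15)
r.move_straight(list(T(.187,.45,s)),o,max_speed=.25)
cap('side','d7');cap('scene','s7');print(r.get_obs()['time'])
E
python3 -c "
import cv2,numpy as np
w=cv2.imread('pics/d7.png');s=cv2.imread('pics/s7.png')
f=lambda i:np.clip(cv2.resize(i,(400,400),interpolation=cv2.INTER_CUBIC)*1.5,0,255).astype(np.uint8)
cv2.imwrite('pics/m7.png',np.hstack([f(w[225:345,225:345]),f(s[150:270,80:200])]))"
```

```text
[0.145 0.125] [0.9 0.7 0.3] 0.1253 28.05
[0.163 0.099] [ 0.8 -0.1  0.4] 0.0986 28.7333
[0.173 0.075] [1.4 0.8 0.1] 0.0751 29.3083
[0.179 0.057] [0.2 0.9 0.1] 0.0566 29.7833
[0.181 0.048] [ 0.  -0.1  0.8] 0.0471 30.0917
[0.183 0.038] [-0.3  0.9  7.3] 0.0383 30.5667
[0.183 0.036] [-6.5  4.9 29.5] 0.0378 30.8167
33.4417
```

View pics/m7.png

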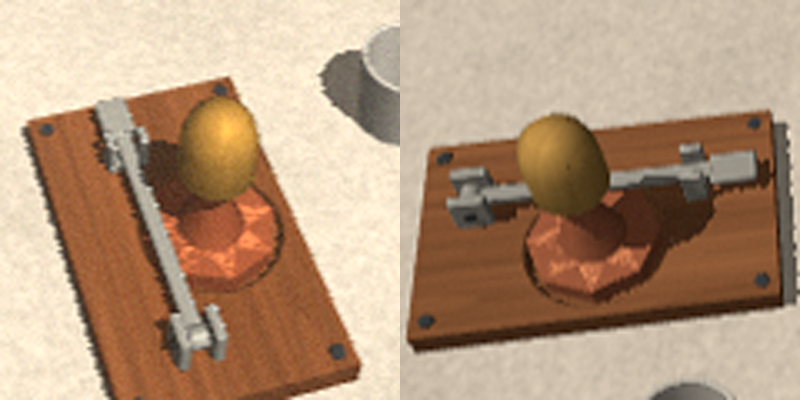

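The hasp lies in its catch (left panel (125,150), right panel (692,172)). It pushed back firmly at 38 mm, which is the closed height. The finial is upright and the arm is clear.

```bash
python3 -c "
from cell import r
print(r.job_done())"
```

```text
the job is handed in; nothing more can be done
None
```

The finial is upright in the stand's recess and let go, the hasp is fully down in its catch, and the job was handed in at about 33 s with the arm clear; no verdict was returned.

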